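# Sort the tubes and the vial after the spin

### The job

The tubes are back from the centrifuge, two sizes mixed in the grey foam block, and an amber vial was left on the bench. Put both large 50 mL tubes into free holes of the rack with the large holes, both small 15 mL tubes into free holes of the rack with the small holes, and the vial into a cell of the low open tray, each standing upright right down on the bottom. Keep everything upright, lower each piece to the bottom before you let go, and leave the two tubes that are already stored where they are.

Things in the scene. Friction and masses are not known exactly. Their poses are not given: they have to be found in the camera images.
- tube50_a: Large 50 mL centrifuge tube, upright, 112 mm long, 55 g: clear body 29 mm across ending in a cone (blunt tip), screw cap 33 mm across, 100 to 112 mm up. Origin at its bottom tip, z up; round. Grasp the cap. Starts 44 mm deep in a fixed grey foam block (120 mm square, 50 mm high); the four tubes are at the corners of a 62 mm square, like sizes on the diagonals.
- tube50_b: Large 50 mL centrifuge tube, upright, 112 mm long, 55 g: clear body 29 mm across ending in a cone (blunt tip), screw cap 33 mm across, 100 to 112 mm up. Origin at its bottom tip, z up; round. Grasp the cap. Starts 44 mm deep in a fixed grey foam block (120 mm square, 50 mm high); the four tubes are at the corners of a 62 mm square, like sizes on the diagonals.
- tube15_a: Small 15 mL centrifuge tube, upright, 118 mm long, 25 g: clear body 17 mm across ending in a cone (blunt tip), screw cap 21 mm across, 104 to 118 mm up. Origin at its bottom tip, z up; round. Grasp the cap. Starts 44 mm deep in a fixed grey foam block (120 mm square, 50 mm high); the four tubes are at the corners of a 62 mm square, like sizes on the diagonals.
- tube15_b: Small 15 mL centrifuge tube, upright, 118 mm long, 25 g: clear body 17 mm across ending in a cone (blunt tip), screw cap 21 mm across, 104 to 118 mm up. Origin at its bottom tip, z up; round. Grasp the cap. Starts 44 mm deep in a fixed grey foam block (120 mm square, 50 mm high); the four tubes are at the corners of a 62 mm square, like sizes on the diagonals.
- vial: Amber glass vial standing on the bench: flat-bottomed round body 32 mm across up to about 50 mm, shoulder, white cap 21 mm across from 58 mm to the top at 66 mm; 50 g. Origin at the centre of its underside, z up; round. Grasp its body.
- rack_50: Fixed white rack for 50 mL tubes, 58 (x) x 170 (y) x 68 mm high, origin at the centre of its underside. Three 32 mm holes at x = 0, y = -52, 0, +52 mm, through a top plate (upper face 68 mm) and a middle plate (32 mm); the tips stand on the foot plate, 6 mm up. The tube's cone guides it in. The hole at y = -52 mm is taken by stored50.
- rack_15: Fixed white rack for 15 mL tubes, 44 (x) x 142 (y) x 68 mm high, origin at the centre of its underside. Three 20 mm holes at x = 0, y = -44, 0, +44 mm, through a top plate (upper face 68 mm) and a middle plate (32 mm); the tips stand on the foot plate, 6 mm up. The tube's cone guides it in. The hole at y = +44 mm is taken by stored15.
- vial_tray: Fixed low white open tray, 54 (x) x 102 (y) mm, 30 mm high, origin at the centre of its underside. Walls and floor 3 mm; a cross wall at y = 0 makes two cells (48 x 46.5 mm inside) centred at x = 0, y = -24.75 and +24.75 mm. Both are empty at the start; either will do.
- stored50: A 50 mL tube, same as tube50_a, already standing in rack_50 in the hole at y = -52 mm. Leave it there.
- stored15: A 15 mL tube, same as tube15_a, already standing in rack_15 in the hole at y = +44 mm. Leave it there.
Mind the look-alikes: they are no part of the job. What is shaped like the tube15_b but purple is not meant.

How it is judged:
By the outcome, as a careful person would: the job done as asked, in the order asked, and still so for the second after the job is handed in, with the robot touching nothing.
It also fails if it takes over 128 s, if anything falls off the work surface, if the arm or the gripper's body presses on something with over 40 N, if the wrist force passes 120 N, or if a joint passes its speed limit or range.

### The arm

A 6-joint arm with a two-finger parallel gripper is mounted at the origin on a cart in front of the work surface, level with it; the furniture and walls round the work are solid. World frame = base frame: x ahead of the robot, y to its left, z up, the work surface at z = 0. Lengths are in mm, angles in degrees, forces in N, time in s.
With the tool pointing down it reaches from about 425 to 925 mm from the base axis. Payload 12.5 kg.
Tool frame: the origin (TCP) lies on the centre line of the jaws, within the pads' length; the fingertips stand 11 mm ahead of it and the grasp point (between the pads) lies 8 mm behind it (env.finger_overhang is the distance from the TCP to the fingertips, in mm); z points along the fingers, y is the line along which they close (so a half turn about z gives the same grasp; the last joint's range is limited). The gripper opens to 85 mm and grips with 20 to 120 N. Pads are 22 mm wide; open, the fingers measure 114 mm over their backs; the gripper's body (76 mm by 85 mm) begins 54 mm behind the grasp point. The pads swing forward as they close: fully open they stand 13 mm farther back than shut.
Start: joints at [-80.306, 28.126, 89.318, -0, 62.55, -6.05], TCP at [169.619, -601.561, 219.927] pointing down, gripper open.
Joint ranges: [-177.58, 177.58], [-47.91, 125.51], [2.72, 160], [-65.01, 245.01], [3.68, 167.84], [-153.87, 153.87]. Speed limits (degrees/s): [127.2, 127.2, 159.86, 180, 180, 180].

### API

Orientations are given as [roll, pitch, yaw] about the fixed x, y, z axes, in that order (R = Rz(yaw) Ry(pitch) Rx(roll)).
In Python, from workcell import env, optics, finder gives the robot as it stands.
- The arm moves only by the tool apply_moves, never from a script. Its argument "series" is a list of rows, each a list of 3 entries, a list of its own where there are three numbers: the opening, from 0 (shut) to 1 (fully open), then the shift along the world's x, y, z normalised to -1 to 1, where 1 is 0.25 m, then the turn about the world's z normalised to -1 to 1, where 1 is 30 degrees. A call has 1 to 12 rows; each row is the pose to reach, as a shift and turn from the pose commanded when the call began; what a row does not reach only later rows make up. A row lasts 1/10 s, in which the tool goes at most 50 mm and 8.59 degrees, less where a joint would pass 70% of its speed; a pose out of reach is approached as far as the arm can. A call with a number of a shift or a turn outside -1 to 1 is refused whole. A call with a gripper value outside its range is refused whole. The fingers move at their own pace and stop on an object; the grip force is fixed at half the most. Time passes only in rows, so rows that repeat a pose let the fingers close. It gives the time, the measured TCP pose, the force, the opening and the grip force at its end, in the units of the state.
- env.sense(): the state, without advancing time (a new reading comes with each control period).
- optics.snapshot(name): name is "scene" or "top" or "wrist"; returns a dict with "pixels" (420x560x3 uint8, red, green, blue), "fx", "fy", "cx", "cy" (pixels), "view" (4x4, takes a point from world to camera coordinates); the wrist camera has in their place "tool_from_camera" (4x4, takes a point from camera to tool coordinates, whose origin is the TCP and whose axes are the flange's). Camera axes: x right, y up, looking along -z (the intrinsics and any distortion apply to the point x, -y, -z); pixel columns grow to the right and rows downward; lengths in mm; the calibration is good to about 2 mm. A picture is of the moment at which its call begins: read the wrist's pose just before it. There is no depth.
- env.sign_off(): hands the job in; it is judged then, once.
Trained networks look in a picture, given as the dict that the camera call returned (one of the last four; its "shot" number tells which), for a name from the list of things; names that differ only in an ending like _2 or _b are one class to them, and where a whole thing is asked for, a point or a joint stands for the part that bears it (a point fixed in the world has none). Each returns a list of dicts, best first, with "conf" (0 to 1); they miss things now and then, are a little off and sometimes report something else, mostly with a low value. They report only what shows in the picture. A call takes as long as a camera call. They do not tell look-alikes from the thing itself.
- finder.find_in(picture, target): "rect" ([left, top, width, height] in pixels, round what is visible of it).
- finder.cut_out(picture, target): "mask" (420x560 bool, what is visible of it) and "rect" ([left, top, width, height] in pixels, round what is visible of it).
The state is a dict: "time": time; "joint_pos": joint angles; "joint_vel": joint speeds; "joint_efforts": joint torques, N m; "position": TCP position; "ee_rot": TCP orientation; "contact_force": force on the tool from outside, world axes, zero at the start; "wrist_torque": the same for the moment, N m; "gripper_width": opening from 0.0 (shut) to 1.0 (fully open); "finger_force": force on a finger pad.
Only numpy, scipy, OpenCV 4.12 (cv2) and the standard library are available. Lean on these libraries where they do the work, as an engineer would, in place of code of your own. Each camera call takes 0.05 s, during which the arm holds its last target. There are 200 camera calls.

## Working session

There is one attempt and no reset: what is moved stays moved. The work goes in short steps, Python scripts to look and compute and a tool call to move; the robot and the scene stay as the last step left them, time stands still between calls to the robot, and variables do not carry over. Pictures are saved under pics/ and viewed, at most 14 in all, crops included, and the job is handed in when it is done.

Besides the shell and the picture viewer there is one more tool, called after "Call:" as a command line: name --argument value ..., lists and objects as JSON in quotes. apply_moves: Moves the arm, as the interface text tells. Scaled input: -1 to 1 covers 0.25 m each way for a shift and 30 degrees each way for a turn. Its arguments: {"type":"object","properties":{"series":{"type":"array","items":{"type":"array"}}},"required":["series"]}

```bash
ls; mkdir -p pics; python3 - <<'E'
from workcell import env, optics, finder
import cv2
print(env.sense()['position'],env.sense()['ee_rot'],env.finger_overhang)
for n in ["scene","top"]:
    p=optics.snapshot(n); cv2.imwrite(f'pics/{n}0.png',p['pixels'][:,:,::-1])
    print(n,p['fx'],p['fy'],p['cx'],p['cy'],p['view'],[k for k in p])
    for t in ["tube50_a","tube15_a","vial","rack_50","rack_15","vial_tray"]:
        print(t,[(round(r['conf'],2),[round(float(v)) for v in r['rect']]) for r in finder.find_in(p,t)])
E
```

```text
pics
[ 169.57832092 -601.29250997  219.32300543] [-1.79935619e+02 -8.15572377e-03  1.57444534e+01] 11.0
scene 485.71486964008557 485.71486964008557 286.12593459410067 217.57750127594787 [[-8.49768478e-01 -5.27136836e-01 -4.50439534e-03  4.74081350e+02]
 [ 3.69157768e-01 -6.01155391e-01  7.08755767e-01 -1.80620170e+02]
 [-3.76319115e-01  6.00615477e-01  7.05439560e-01 -1.18779818e+03]
 [ 0.00000000e+00  0.00000000e+00  0.00000000e+00  1.00000000e+00]] ['pixels', 'fx', 'fy', 'cx', 'cy', 'view', 'shot']
tube50_a [(0.81, [246, 271, 14, 29]), (0.64, [216, 252, 18, 29])]
tube15_a [(0.7, [228, 324, 13, 37]), (0.69, [216, 272, 13, 26]), (0.67, [284, 225, 10, 33]), (0.61, [246, 250, 12, 22]), (0.6, [284, 207, 5, 34]), (0.57, [189, 314, 16, 36]), (0.16, [238, 194, 42, 60])]
vial [(0.69, [336, 190, 10, 23])]
rack_50 [(0.68, [238, 193, 41, 59])]
rack_15 [(0.68, [238, 193, 41, 59])]
vial_tray [(0.94, [288, 165, 32, 25])]
top 474.1035330498107 474.1035330498107 285.6609980118537 199.39004285358683 [[ 1.42845183e-02 -9.99830296e-01  1.16331819e-02  3.46385601e+01]
 [ 9.84294912e-01  1.61079734e-02  1.75795502e-01 -5.17302016e+02]
 [-1.75953056e-01  8.93932764e-03  9.84357969e-01 -1.28999551e+03]
 [ 0.00000000e+00  0.00000000e+00  0.00000000e+00  1.00000000e+00]] ['pixels', 'fx', 'fy', 'cx', 'cy', 'view', 'shot']
tube50_a [(0.61, [171, 214, 18, 13]), (0.51, [177, 183, 21, 10])]
tube15_a [(0.65, [163, 194, 10, 10]), (0.62, [124, 232, 17, 10]), (0.6, [197, 202, 7, 11]), (0.58, [384, 206, 57, 23]), (0.51, [237, 213, 12, 11])]
vial []
rack_50 [(0.9, [384, 205, 59, 26]), (0.85, [232, 158, 62, 38])]
rack_15 [(0.9, [384, 205, 59, 26]), (0.85, [232, 158, 62, 38])]
vial_tray [(0.78, [328, 162, 35, 36])]
```

```bash
python3 - <<'E'
import cv2
a=cv2.imread('pics/scene0.png')[140:380,150:480]; b=cv2.imread('pics/top0.png')[120:300,100:460]
cv2.imwrite('pics/s1.png',cv2.resize(a,None,fx=2.4,fy=2.4,interpolation=cv2.INTER_CUBIC))
cv2.imwrite('pics/t1.png',cv2.resize(b,None,fx=2.2,fy=2.2,interpolation=cv2.INTER_CUBIC))
E
```

```text
(no output)
```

View pics/s1.png

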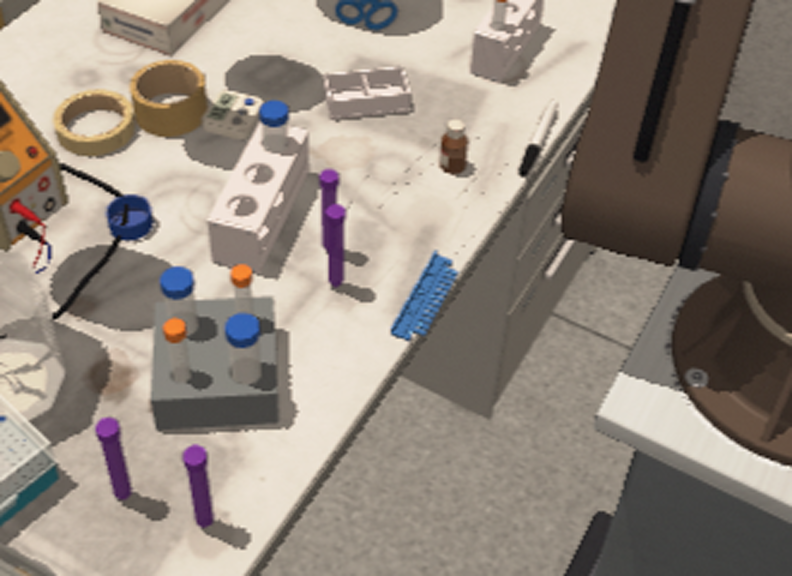

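View pics/t1.png

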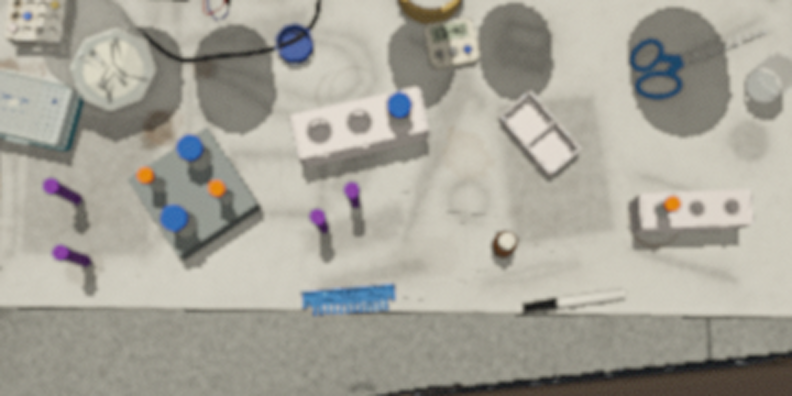

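The top view shows these candidates for the tubes:
- **Large, blue caps:** (186,187) and (178,219) are in the foam block. (281,167) is stored, so I leave it.
- **Small, orange caps:** (166,199) and (198,205) are in the block. (405,212) is stored.
- **Purple look-alikes, to ignore:** (123,204), (127,235), (244,219) and (260,206).

The vial is at (329,230) and the tray at (345,182). Next I'll measure positions.

```bash
cat > h.py <<'E'
from workcell import env, optics, finder
import numpy as np, cv2
from scipy.spatial.transform import Rotation as R
def snap(n):
    s=env.sense(); p=optics.snapshot(n)
    if n=="wrist":
        T=np.eye(4); T[:3,:3]=R.from_euler('xyz',s['ee_rot'],degrees=True).as_matrix(); T[:3,3]=s['position']
        p['cw']=T@p['tool_from_camera']
    else: p['cw']=np.linalg.inv(p['view'])
    return p
def ray(p,u,v,z):
    d=p['cw'][:3,:3]@np.array([(u-p['cx'])/p['fx'],-(v-p['cy'])/p['fy'],-1]); o=p['cw'][:3,3]
    return (o+d*(z-o[2])/d[2])[:2]
def proj(p,X):
    c=np.linalg.inv(p['cw'])@np.append(X,1); return p['cx']-p['fx']*c[0]/c[2],p['cy']+p['fy']*c[1]/c[2]
HUE={'orange':(5,18,150,120),'blue':(100,115,150,60),'purple':(135,160,80,40)}
def blobs(p,col,amin=15):
    h=cv2.cvtColor(p['pixels'],cv2.COLOR_RGB2HSV); a,b,s,v=HUE[col]
    m=cv2.inRange(h,(a,s,v),(b,255,255)); n,l,st,c=cv2.connectedComponentsWithStats(m)
    return [(c[i].round(1),st[i]) for i in range(1,n) if st[i][4]>=amin]
E
python3 - <<'E'
from h import *
np.set_printoptions(precision=1,suppress=True)
p=snap('top')
for c,z in (('blue',115),('orange',120),('purple',115)):
    for u,s in blobs(p,c): print(c,u,s,ray(p,*u,z))
q=lambda u,v:(u/2.2+100,v/2.2+120)
for n,z,pts in (('rack50 holes',68,[(319,131),(359,121)]),('rack15 holes',68,[(697,208),(732,207)]),('tray corners',30,[(530,93),(578,152),(550,178),(500,120)]),('vialcap',66,[(506,241)]),
  ('block corners top',50,[(207,128),(262,206),(184,253),(130,178)])):
    for a in pts: print(n,ray(p,*q(*a),z))
E
```

```text
blue [83.4  4.4] [ 68   0  29  12 244] [1062.1  630.6]
blue [150.3   3.9] [137   0  26  11 201] [1067.9  439.8]
blue [289.2   8.1] [277   0  25  20 394] [1063.3   41. ]
blue [404.5 149. ] [399 144  11  11  50] [ 649.3 -279. ]
blue [281.1 167.6] [277 163   9  10  73] [591.3  56.7]
blue [186.1 186.9] [181 182  11  11  84] [533.9 309.9]
blue [497.4 218.6] [477 203  44  38 953] [ 461.6 -521.4]
blue [178.8 218.6] [174 214  11  11  94] [448.1 324.8]
blue [511.4 250.9] [ 489  228   46   42 1108] [ 376.3 -552.9]
blue [271.6 251.8] [267 251  11   3  15] [364.5  78. ]
orange [196.5  96.7] [196  92   2  10  19] [787.1 293.3]
orange [215.7  98.4] [207  93  16  12 139] [783.2 240.2]
orange [165.9 199.4] [163 196   7   7  38] [498.2 360.6]
orange [198.  205.1] [195 202   7   7  40] [484.3 275. ]
orange [405.  212.4] [402 210   7   6  33] [ 473.5 -273.8]
purple [126.7 206. ] [120 201  16  11  72] [479.6 464.4]
purple [259.9 207.4] [257 203   6  11  48] [481.6 111.4]
purple [244.5 219.4] [241 215   7  11  47] [448.8 151.3]
purple [131.2 235.7] [124 232  17   9  71] [401.  446.9]
rack50 holes [567.  156.9]
rack50 holes [580.9 106.5]
rack15 holes [ 476.1 -320.1]
rack15 holes [ 478.1 -364.3]
tray corners [ 631.3 -116. ]
tray corners [ 553.1 -178.1]
tray corners [ 518.1 -141.2]
tray corners [594.2 -76.4]
vialcap [431.  -80.2]
block corners top [572.5 302. ]
block corners top [472.5 227.6]
block corners top [411.4 323.1]
block corners top [505.8 396.6]
```

Call:
apply_moves --series '[[1, [0.6, 0.9, 0.3], 1], [1, [0.6, 0.9, 0.3], 1], [1, [0.6, 0.9, 0.3], 1], [1, [0.6, 0.9, 0.3], 1], [1, [0.6, 0.9, 0.3], 1], [1, [0.6, 0.9, 0.3], 1], [1, [0.6, 0.9, 0.3], 1], [1, [0.6, 0.9, 0.3], 1], [1, [0.6, 0.9, 0.3], 1]]'

```text
time: 1.65
position: [319.2, -377.2, 294.6]
ee_rot: [-180.0, 0.0, 45.7]
contact_force: [0.1, 0.5, 0.5]
gripper_width: 1.004
finger_force: 0.0
```

Call:
apply_moves --series '[[1, [0.4, 0.2, 0], 1], [1, [0.4, 0.2, 0], 1], [1, [0.4, 0.2, 0], 1], [1, [0.4, 0.2, 0], 1], [1, [0.4, 0.2, 0], 1], [1, [0.4, 0.2, 0], 1], [1, [0.4, 0.2, 0], 1]]'

```text
time: 2.35
position: [419.1, -327.2, 294.8]
ee_rot: [-180.0, -0.0, 75.6]
contact_force: [-0.2, -0.1, -0.2]
gripper_width: 0.998
finger_force: 0.0
```

```bash
python3 - <<'E'
from h import *
np.set_printoptions(precision=2,suppress=True)
p=snap('wrist'); s=env.sense(); print(s['time'],s['position'],s['ee_rot'],s['joint_pos']); print(p['fx'],p['cx'],p['cy'],p['tool_from_camera'],[k for k in p])
print([proj(p,X) for X in [(473.5,-273.8,124),(476,-320,68),(478,-364,68)]], [b for b in blobs(p,'orange')])
cv2.imwrite('pics/w1.png',p['pixels'][:,:,::-1])
E
```

```text
2.4 [ 419.13 -327.12  294.84] [-180.     -0.     75.59] [-45.09  16.34  96.36   0.    67.3  -30.68]
303.49775614459634 277.37612204912807 209.77905100426003 [[   0.      0.96    0.28   72.64]
 [   1.     -0.      0.     -0.95]
 [   0.      0.28   -0.96 -153.06]
 [   0.      0.      0.      1.  ]] ['pixels', 'fx', 'fy', 'cx', 'cy', 'tool_from_camera', 'shot', 'cw']
[(np.float64(316.5568804660236), np.float64(127.9368133462323)), (np.float64(320.89035280928374), np.float64(163.47963383714307)), (np.float64(329.58895545226835), np.float64(196.26730744440798))] [(array([315.4, 125.7]), array([306, 117,  19,  19, 285], dtype=int32))]
```

View pics/w1.png

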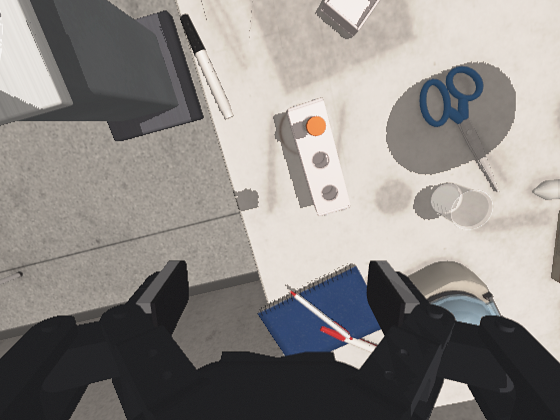

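The wrist view shows rack_15 with the stored orange cap at (316,126) and free holes at (321,159) and (330,192). That agrees with the top camera to about 2 mm, so I'll survey the rest.

Call:
apply_moves --series '[[1, [0.4, 0.64, 0], 0.48], [1, [0.4, 0.64, 0], 0.48], [1, [0.4, 0.64, 0], 0.48], [1, [0.4, 0.64, 0], 0.48], [1, [0.4, 0.64, 0], 0.48], [1, [0.4, 0.64, 0], 0.48], [1, [0.4, 0.64, 0], 0.48]]'

```text
time: 3.1
position: [519.2, -167.5, 294.9]
ee_rot: [-180.0, 0.0, 90.1]
contact_force: [0.5, -0.4, 0.3]
gripper_width: 0.998
finger_force: 0.0
```

```bash
python3 - <<'E'
from h import *
np.set_printoptions(precision=2,suppress=True)
p=snap('wrist'); s=env.sense(); print(s['time'],s['position'],s['ee_rot'])
import pickle; pickle.dump(p,open('w2.pkl','wb'))
for t in ('vial','vial_tray'):
  for r in finder.cut_out(p,t):
    ys,xs=np.nonzero(r['mask']); print(t,r['conf'],r['rect'],xs.mean(),ys.mean())
    if t=='vial_tray' and r['conf']>.5:
        b=cv2.minAreaRect(np.c_[xs,ys].astype(np.float32)); print(b,ray(p,*b[0],30),[ray(p,*c,30) for c in cv2.boxPoints(b)])
print(proj(p,(431,-80,66)))
cv2.imwrite('pics/w2.png',p['pixels'][:,:,::-1])
E
```

```text
3.15 [ 519.09 -167.66  294.95] [-180.      0.01   90.04]
vial 0.77 [196.3, 92.8, 30.3, 29.3] 212.2664576802508 106.7115987460815
vial_tray 0.9 [278.7, 103.1, 83.2, 76.5] 322.76390212901174 142.32189386717508
((323.1475524902344, 142.3770294189453), (41.740020751953125, 78.35856628417969), 50.194427490234375) [ 580.   -122.83] [array([ 521.48, -134.94]), array([599.44, -70.55]), array([ 637.55, -110.92]), array([ 559.04, -179.17])]
(np.float64(204.2650478625347), np.float64(107.63341727757951))
```

View pics/w2.png

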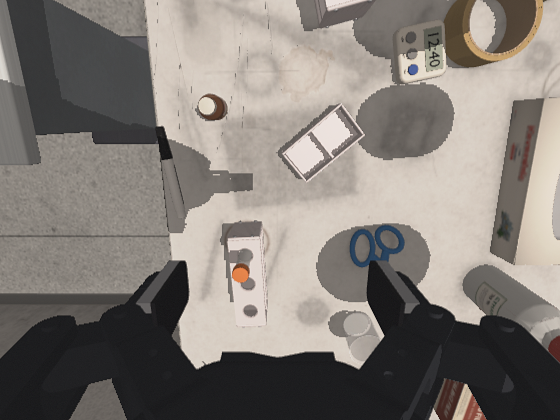

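Call:
apply_moves --series '[[1, [-0.1, 0.96, 0], 0], [1, [-0.1, 0.96, 0], 0], [1, [-0.1, 0.96, 0], 0], [1, [-0.1, 0.96, 0], 0], [1, [-0.1, 0.96, 0], 0], [1, [-0.1, 0.96, 0], 0], [1, [-0.1, 0.96, 0], 0]]'

```text
time: 3.95
position: [494.6, 73.4, 295.0]
ee_rot: [180.0, 0.0, 90.2]
contact_force: [-0.4, 0.0, 0.3]
gripper_width: 1.0
finger_force: 0.0
```

```bash
python3 - <<'E'
from h import *
np.set_printoptions(precision=2,suppress=True)
p=snap('wrist'); s=env.sense(); print(s['time'],s['position'],s['ee_rot'])
import pickle; pickle.dump(p,open('w3.pkl','wb'))
for c,z in (('blue',118),('orange',124),('purple',115)):
    for u,st in blobs(p,c,60): print(c,u,st,ray(p,*u,z))
cv2.imwrite('pics/w3.png',p['pixels'][:,:,::-1])
E
```

```text
4.0 [494.74  72.67 294.97] [179.99   0.02  90.12]
blue [364.1 200.3] [349 186  30  28 596] [591.33  60.58]
orange [555.7  28.4] [549   6  11  36 207] [756.75 230.82]
purple [240.  111.1] [229 101  24  20 359] [454.54 155.5 ]
purple [270.3 148.7] [261 138  19  21 290] [486.07 116.98]
```

View pics/w3.png

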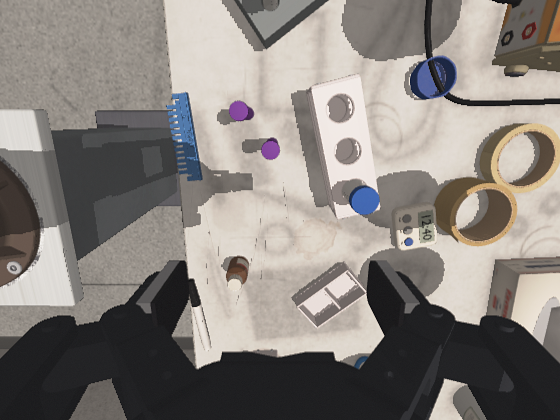

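The wrist views show the vial at (212,107) and the tray at (323,142). They also show rack_50 with free holes at (341,109) and (347,151), the stored blue cap at (364,200), and two purple decoys beside it at (240,111) and (270,149). The block is next.

Call:
apply_moves --series '[[1, [0, 0.68, 0], -0.33], [1, [0, 0.68, 0], -0.33], [1, [0, 0.68, 0], -0.33], [1, [0, 0.68, 0], -0.33], [1, [0, 0.68, 0], -0.33], [1, [0, 0.68, 0], -0.33]]'

```text
time: 4.6
position: [495.1, 242.2, 294.6]
ee_rot: [-180.0, 0.0, 80.2]
contact_force: [0.4, -0.5, 0.2]
gripper_width: 1.001
finger_force: 0.0
```

```bash
cat >> h.py <<'E'
from scipy.optimize import fsolve
def cyl(p,u,z0,z1,r,guess=None):
    """centre xy of a vertical cylinder whose silhouette's centroid is pixel u"""
    t=np.linspace(0,2*np.pi,40,endpoint=False)
    def cen(xy):
        P=np.array([proj(p,(xy[0]+r*np.cos(a),xy[1]+r*np.sin(a),z)) for a in t for z in (z0,z1)],np.float32)
        m=cv2.moments(cv2.convexHull(P)); return np.array([m['m10']/m['m00'],m['m01']/m['m00']])
    return fsolve(lambda xy:cen(xy)-u, ray(p,*u,z1),epsfcn=1e-3)
CAP={'blue':(106,118,16.5),'orange':(110,124,10.5)}
E
python3 - <<'E'
from h import *
import pickle
np.set_printoptions(precision=1,suppress=True)
w=snap('wrist'); t=snap('top'); print(env.sense()['position'],env.sense()['ee_rot'])
pickle.dump(w,open('w4.pkl','wb'))
for nm,p in (('w4',w),('top',t),('w3',pickle.load(open('w3.pkl','rb')))):
  for c in CAP:
    for u,st in blobs(p,c,30):
      if st[4]<1000:
        x=cyl(p,u,*CAP[c])
        if x[1]<420 and 420<x[0]<620: print(nm,c,u,x)
w3=pickle.load(open('w3.pkl','rb'))
print('holes w3',ray(w3,341,109,68),ray(w3,347,151,68))
cv2.imwrite('pics/w4.png',w['pixels'][:,:,::-1])
E
```

```text
[495.1 241.7 294.9] [180.    0.   80.1]
w4 blue [220.6 116.1] [448.5 328.2]
w4 blue [304.1 115.7] [534.8 313.7]
w4 blue [370.8 316.9] [583.6  54.7]
w4 orange [261.3  69.7] [499.  364.2]
w4 orange [262.9 158.5] [484.5 277.9]
top blue [281.1 167.6] [592.   56.8]
top blue [497.5 218.5] [ 462.3 -523. ]
top orange [404.9 212.5] [ 473.7 -274.3]
w3 blue [364.1 200.3] [592.8  59. ]
holes w3 [569.2 159.6] [579.7 110.4]
```

View pics/w4.png

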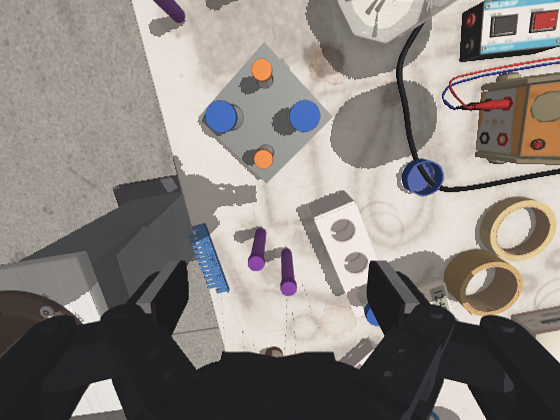

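The block shows blue caps at (221,116) and (304,116) and orange caps at (261,70) and (263,159). The spacings and centres fit the described 62 mm square, and this view confirms the choice. The purple tubes lie outside the block. I'll pick tube50_a first.

Call:
apply_moves --series '[[1, [0.158, 0.28, 0], 0], [1, [0.158, 0.28, -0.1], 0], [1, [0.158, 0.28, -0.3], 0], [1, [0.158, 0.28, -0.5], 0], [1, [0.158, 0.28, -0.66], 0], [1, [0.158, 0.28, -0.767], 0], [1, [0.158, 0.28, -0.767], 0], [0, [0.158, 0.28, -0.767], 0], [0, [0.158, 0.28, -0.767], 0], [0, [0.158, 0.28, -0.767], 0], [0, [0.158, 0.28, -0.767], 0], [0, [0.158, 0.28, -0.767], 0]]'

```text
time: 5.9
position: [535.8, 314.1, 106.0]
ee_rot: [179.7, -0.2, 80.3]
contact_force: [-4.3, 1.0, 11.5]
gripper_width: 0.179
finger_force: 5.8
```

Call:
apply_moves --series '[[0, [0, 0, 0], 0], [0, [0, 0, 0], 0], [0, [0, 0, 0], 0]]'

```text
time: 6.2
position: [536.0, 314.2, 106.2]
ee_rot: [179.7, -0.2, 80.3]
contact_force: [2.3, -0.4, 15.2]
gripper_width: -0.005
finger_force: 7.9
```

```bash
python3 - <<'E'
from h import *
w=snap('wrist'); s=snap('scene')
a=w['pixels'][:,:,::-1]; b=cv2.resize(s['pixels'][180:380,120:390,::-1],(567,420),interpolation=cv2.INTER_CUBIC)
cv2.imwrite('pics/x1.png',cv2.resize(np.hstack([a,b]),(800,298)))
E
```

```text
(no output)
```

View pics/x1.png

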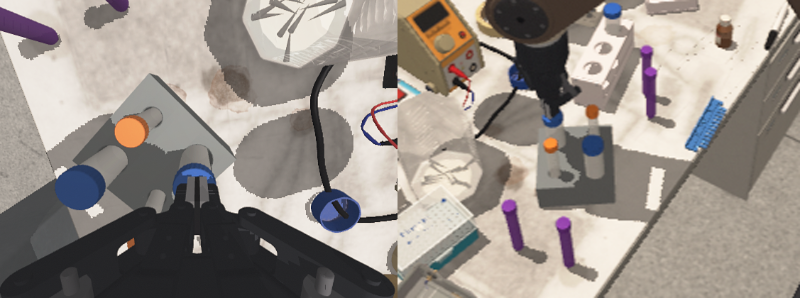

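```bash
python3 - <<'E'
from h import *
w=snap('wrist'); s=snap('scene')
a=w['pixels'][160:340,180:380,::-1]; b=s['pixels'][200:290,200:300,::-1]
cv2.imwrite('pics/x2.png',np.hstack([cv2.resize(a,(450,405),interpolation=cv2.INTER_CUBIC),cv2.resize(b,(450,405),interpolation=cv2.INTER_CUBIC)])[:, :800])
for c in CAP:
  for u,st in blobs(w,c,60): print('w',c,u,st,cyl(w,u,*CAP[c]))
print('proj expected cap top',proj(w,(534.5,312,118)), proj(w,(536,314,95)))
st=env.sense(); print(st['position'],st['contact_force'],st['wrist_torque'],st['finger_force'])
E
```

```text
w blue [280.1 244.5] [257 236  46  22 437] [538.5002214  324.70389599]
w blue [107.3 267.1] [  77  238   63   58 1985] [446.19436886 327.33429646]
w blue [444.9 288.9] [438 270  19  47 128] [622.7103355  283.15620667]
w blue [463.7 318.3] [454 313  21  12  99] [632.96165099 262.32582832]
w orange [184.2 184.9] [ 161  163   48   45 1675] [499.45670476 364.54241539]
w orange [183.7 342.4] [179 335  11  15  96] [476.26856123 278.05572535]
proj expected cap top (np.float64(276.6840622804565), np.float64(272.14731777816417)) (np.float64(278.4762858307463), np.float64(250.0683764657648))
[536.01591829 314.16198816 106.24645512] [ 0.54914417 -0.96908683 16.10702089] [-0.21964551 -0.10255757  0.01725918] 8.865967390593141
```

View pics/x2.png

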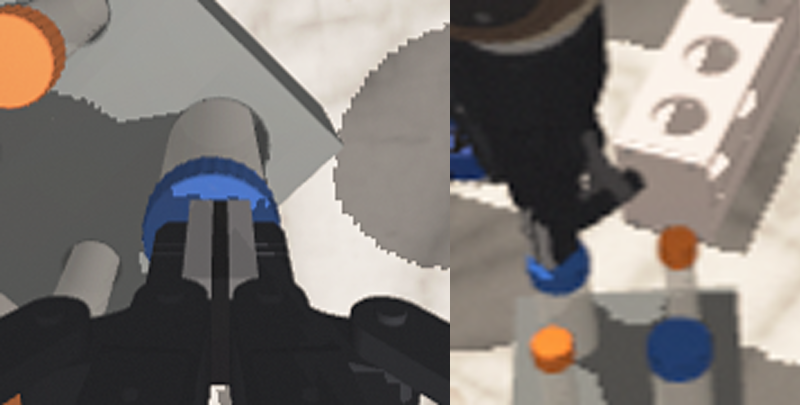

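The shut fingertips are resting on top of the cap. They sit about 12 mm behind the TCP, not 11 mm ahead of it. The open-finger pixels in the earlier wrist view say the same: tips about 23 mm behind when open. I'll lift, open, re-measure the cap, and grasp about 22 mm lower.

Call:
apply_moves --series '[[0, [0, 0, 0.1], 0], [0, [0, 0, 0.3], 0], [1, [0, -0.28, 0.75], 0], [1, [0, -0.28, 0.75], 0], [1, [0, -0.28, 0.75], 0], [1, [0, -0.28, 0.75], 0], [1, [0, -0.28, 0.75], 0], [1, [0, -0.28, 0.75], 0]]'

```text
time: 7.2
position: [533.7, 243.7, 289.7]
ee_rot: [-179.9, 0.0, 80.3]
contact_force: [-0.0, -0.0, 0.2]
gripper_width: 0.996
finger_force: 0.0
```

```bash
python3 - <<'E'
from h import *
np.set_printoptions(precision=1,suppress=True)
w=snap('wrist'); t=snap('top'); s=env.sense();print(s['position'],s['ee_rot'],s['gripper_width'],s['contact_force'])
for p in (w,t):
 for c in CAP:
  for u,st in blobs(p,c,30):
    if st[4]<1000:
        x=cyl(p,u,*CAP[c])
        if 250<x[1]<420 and 420<x[0]<620: print(c,u,st[2:],x)
E
```

```text
[533.7 243.9 289.5] [-179.9    0.1   80.3] 1.001783916161159 [0.4 0.4 0.7]
blue [184.4 124.1] [ 32  31 776] [448.4 328.1]
blue [265.8 125. ] [ 31  31 725] [532.3 312.9]
orange [223.4  77.8] [ 22  22 365] [499.1 364.2]
orange [227.8 166.4] [ 20  19 288] [484.6 277.9]h.py:28: RuntimeWarning: The iteration is not making good progress, as measured by the 
 improvement from the last ten iterations.
  return fsolve(lambda xy:cen(xy)-u, ray(p,*u,z1),epsfcn=1e-3)
```

Call:
apply_moves --series '[[1, [-0.005, 0.273, 0], 0], [1, [-0.005, 0.273, -0.15], 0], [1, [-0.005, 0.273, -0.35], 0], [1, [-0.005, 0.273, -0.55], 0], [1, [-0.005, 0.273, -0.72], 0], [1, [-0.005, 0.273, -0.83], 0], [1, [-0.005, 0.273, -0.83], 0], [0, [-0.005, 0.273, -0.83], 0], [0, [-0.005, 0.273, -0.83], 0], [0, [-0.005, 0.273, -0.83], 0], [0, [-0.005, 0.273, -0.83], 0], [0, [-0.005, 0.273, -0.83], 0]]'

```text
time: 8.5
position: [533.5, 312.0, 84.6]
ee_rot: [179.9, -0.1, 80.2]
contact_force: [0.9, 0.2, 7.4]
gripper_width: 0.354
finger_force: 58.8
```

Call:
apply_moves --series '[[0, [0, 0, 0], 0], [0, [0, 0, 0], 0]]'

```text
time: 8.7
position: [533.6, 312.0, 84.5]
ee_rot: [179.9, -0.1, 80.2]
contact_force: [0.0, -0.3, 6.9]
gripper_width: 0.356
finger_force: 58.9
```

Call:
apply_moves --series '[[0, [0, 0, 0.06], 0], [0, [0, 0, 0.16], 0], [0, [0, 0, 0.32], 0], [0, [0, 0, 0.48], 0], [0, [0, 0, 0.6], 0], [0, [0.03, -0.15, 0.6], 0.26], [0, [0.08, -0.31, 0.6], 0.52], [0, [0.12, -0.47, 0.6], 0.78], [0, [0.14, -0.58, 0.6], 0.78], [0, [0.14, -0.613, 0.6], 0.78], [0, [0.14, -0.613, 0.6], 0.78], [0, [0.14, -0.613, 0.6], 0.78]]'

```text
time: 9.9
position: [567.7, 159.2, 233.3]
ee_rot: [180.0, -0.0, 103.6]
contact_force: [0.5, 1.0, -0.6]
gripper_width: 0.356
finger_force: 59.8
```

```bash
python3 - <<'E'
from h import *
np.set_printoptions(precision=1,suppress=True)
w=snap('wrist'); s=snap('scene'); st=env.sense();print(st['position'],st['ee_rot'],st['gripper_width'],st['finger_force'])
print('proj cap', proj(w,(*st['position'][:2],118+148)))
a=w['pixels'][:,:,::-1]; b=cv2.resize(s['pixels'][140:340,150:420,::-1],(567,420),interpolation=cv2.INTER_CUBIC)
cv2.imwrite('pics/x3.png',cv2.resize(np.hstack([a,b]),(800,298)))
E
```

```text
[567.6 159.6 233.3] [180.   -0.  103.7] 0.35807161273082194 59.818958044052124
proj cap (np.float64(278.36539639830966), np.float64(289.2707903636674))
```

View pics/x3.png

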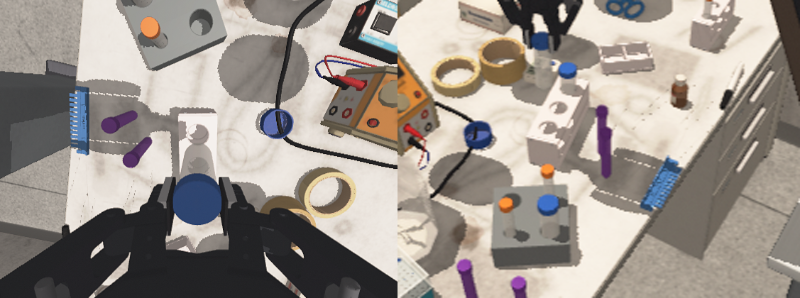

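The large tube is held upright with its cap centred in the jaws at about (277,280), above the far hole. I'll lower it gently and watch the force.

Call:
apply_moves --series '[[0, [0, -0.002, -0.15], 0], [0, [0, -0.002, -0.3], 0], [0, [0, -0.002, -0.35], 0], [0, [0, -0.002, -0.39], 0], [0, [0, -0.002, -0.43], 0], [0, [0, -0.002, -0.47], 0]]'

```text
time: 10.6
position: [568.5, 158.3, 116.1]
ee_rot: [179.9, 0.0, 103.7]
contact_force: [0.7, -0.9, -0.2]
gripper_width: 0.358
finger_force: 59.8
```

Call:
apply_moves --series '[[0, [0, 0, -0.05], 0], [0, [0, 0, -0.1], 0], [0, [0, 0, -0.12], 0], [0, [0, 0, -0.126], 0], [0, [0, 0, -0.126], 0]]'

```text
time: 11.1
position: [568.0, 157.9, 84.5]
ee_rot: [180.0, 0.0, 103.6]
contact_force: [-2.2, -0.5, 4.9]
gripper_width: 0.361
finger_force: 60.4
```

Call:
apply_moves --series '[[1, [0, 0, 0], 0], [1, [0, 0, 0], 0], [1, [0, 0, 0], 0], [1, [0, 0, 0], 0], [1, [0, 0, 0.15], 0], [1, [0, 0, 0.35], 0], [1, [0, 0, 0.55], -0.2], [1, [-0.12, 0.17, 0.6], -0.5], [1, [-0.24, 0.34, 0.6], -0.78], [1, [-0.36, 0.51, 0.6], -0.78], [1, [-0.48, 0.674, 0.6], -0.78], [1, [-0.48, 0.674, 0.6], -0.78]]'

```text
time: 12.3
position: [445.2, 329.3, 234.4]
ee_rot: [-180.0, -0.0, 80.4]
contact_force: [0.2, 0.1, 0.1]
gripper_width: 1.001
finger_force: 0.0
```

```bash
python3 - <<'E'
from h import *
np.set_printoptions(precision=1,suppress=True)
w=snap('wrist'); t=snap('top'); st=env.sense();print(st['position'],st['ee_rot'],st['gripper_width'])
for p in (w,t):
 for c in CAP:
  for u,s in blobs(p,c,30):
    if s[4]<2000:
        x=cyl(p,u,*CAP[c])
        if -300<x[1]<420 and 420<x[0]<620: print(c,u,s[2:],x)
E
```

```text
[446.8 327.7 234.3] [180.   -0.   80.4] 0.9984288257753274
blue [282.1 201.5] [ 34  34 856] [448.6 328.7]
blue [466.2 238. ] [ 24  33 110] [618.7 262.7]
blue [445.4 405.4] [ 27  28 430] [596.4  54.4]
orange [332.6 155.2] [ 24  23 416] [499.2 364.3]
orange [328.1 247.4] [ 21  23 348] [484.9 277.6]
blue [281.1 167.6] [ 9 10 72] [592.   56.8]
blue [244.6 176.8] [ 8 10 69] [564.8 154.7]
orange [198.2 205.2] [ 7  7 38] [484.5 274.9]
orange [404.9 212.5] [ 7  6 32] [ 473.7 -274.3]
```

Call:
apply_moves --series '[[1, [0.003, 0, -0.1], 0], [1, [0.003, 0, -0.28], 0], [1, [0.003, 0, -0.45], 0], [1, [0.003, 0, -0.57], 0], [1, [0.003, 0, -0.61], 0], [1, [0.003, 0, -0.61], 0], [0, [0.003, 0, -0.61], 0], [0, [0.003, 0, -0.61], 0], [0, [0.003, 0, -0.61], 0], [0, [0.003, 0, -0.61], 0], [0, [0.003, 0, -0.61], 0], [0, [0.003, 0, -0.61], 0]]'

```text
time: 13.6
position: [448.7, 326.7, 82.6]
ee_rot: [180.0, -0.0, 80.3]
contact_force: [-2.0, 0.3, 6.8]
gripper_width: 0.365
finger_force: 58.7
```

Call:
apply_moves --series '[[0, [0, 0, 0.06], 0], [0, [0, 0, 0.16], 0], [0, [0, 0, 0.32], 0], [0, [0, 0, 0.48], 0], [0, [0, 0, 0.6], 0], [0, [0.08, -0.14, 0.6], 0.26], [0, [0.17, -0.28, 0.6], 0.52], [0, [0.26, -0.43, 0.6], 0.78], [0, [0.35, -0.58, 0.6], 0.78], [0, [0.44, -0.73, 0.6], 0.78], [0, [0.526, -0.874, 0.6], 0.78], [0, [0.526, -0.874, 0.6], 0.78]]'

```text
time: 14.8
position: [582.1, 104.1, 231.6]
ee_rot: [180.0, 0.0, 103.4]
contact_force: [-0.4, -0.2, -0.3]
gripper_width: 0.362
finger_force: 59.5
```

Call:
apply_moves --series '[[0, [0, 0, 0], 0], [0, [0, 0, -0.15], 0], [0, [0, 0, -0.3], 0], [0, [0, 0, -0.35], 0], [0, [0, 0, -0.39], 0], [0, [0, 0, -0.43], 0], [0, [0, 0, -0.47], 0]]'

```text
time: 15.5
position: [580.6, 108.3, 114.7]
ee_rot: [179.9, 0.0, 103.7]
contact_force: [-0.3, 0.2, 0.0]
gripper_width: 0.36
finger_force: 59.5
```

Call:
apply_moves --series '[[0, [0, 0, -0.05], 0], [0, [0, 0, -0.1], 0], [0, [0, 0, -0.12], 0], [0, [0, 0, -0.129], 0], [0, [0, 0, -0.129], 0]]'

```text
time: 16.0
position: [580.4, 107.9, 82.6]
ee_rot: [180.0, 0.0, 103.6]
contact_force: [-2.6, -0.1, 7.1]
gripper_width: 0.357
finger_force: 60.2
```

Call:
apply_moves --series '[[1, [0, 0, 0], 0], [1, [0, 0, 0], 0], [1, [0, 0, 0], 0], [1, [0, 0, 0], 0], [1, [0, 0, 0.15], 0], [1, [0, 0, 0.35], 0], [1, [0, 0, 0.55], -0.2], [1, [-0.12, 0.2, 0.6], -0.5], [1, [-0.24, 0.4, 0.6], -0.77], [1, [-0.36, 0.6, 0.6], -0.77], [1, [-0.385, 0.674, 0.6], -0.77], [1, [-0.385, 0.674, 0.6], -0.77]]'

```text
time: 17.2
position: [481.2, 280.5, 232.2]
ee_rot: [-180.0, -0.0, 80.8]
contact_force: [-0.1, -0.2, 0.1]
gripper_width: 1.003
finger_force: 0.0
```

Call:
apply_moves --series '[[1, [0, 0, 0], 0], [1, [0, 0, 0], 0]]'

```text
time: 17.4
position: [484.3, 275.8, 231.8]
ee_rot: [180.0, 0.0, 80.5]
contact_force: [1.1, -0.2, -0.4]
gripper_width: 0.998
finger_force: 0.0
```

```bash
python3 - <<'E'
from h import *
np.set_printoptions(precision=1,suppress=True)
w=snap('wrist'); t=snap('top'); st=env.sense();print(st['position'],st['ee_rot'],st['gripper_width'])
for p in (w,t):
 for c in CAP:
  for u,s in blobs(p,c,30):
    if s[4]<2000:
        x=cyl(p,u,*CAP[c])
        if -300<x[1]<420 and 420<x[0]<620: print(c,u,s[2:],x)
E
```

```text
[484.5 275.4 231.8] [180.    0.   80.4] 1.0006449962221846
blue [365.3 304.6] [ 15  23 123] [554.7 153. ]
blue [378.1 334.7] [11 21 95] [565.1 114. ]
orange [278.4  98.8] [ 24  26 483] [499.  364.1]
orange [278.3 201.5] [ 22  23 391] [484.6 277.8]
blue [281.1 167.7] [ 9 10 72] [591.7  56.7]
blue [261.8 172.9] [ 9 10 71] [576.4 108.6]
blue [244.6 176.8] [ 9 10 70] [564.8 154.7]
orange [404.9 212.5] [ 7  6 32] [ 473.7 -274.3]
```

Call:
apply_moves --series '[[1, [0, 0.004, -0.1], 0], [1, [0, 0.004, -0.28], 0], [1, [0, 0.004, -0.44], 0], [1, [0, 0.004, -0.54], 0], [1, [0, 0.004, -0.567], 0], [1, [0, 0.004, -0.567], 0], [0, [0, 0.004, -0.567], 0], [0, [0, 0.004, -0.567], 0], [0, [0, 0.004, -0.567], 0], [0, [0, 0.004, -0.567], 0], [0, [0, 0.004, -0.567], 0], [0, [0, 0.004, -0.567], 0]]'

```text
time: 18.7
position: [484.0, 277.6, 90.6]
ee_rot: [180.0, -0.0, 80.5]
contact_force: [0.2, -0.2, 4.9]
gripper_width: 0.218
finger_force: 58.5
```

Call:
apply_moves --series '[[0, [0, 0, 0], 0], [0, [0, 0, 0], 0]]'

```text
time: 18.9
position: [484.0, 277.6, 90.5]
ee_rot: [180.0, -0.0, 80.5]
contact_force: [-0.6, 0.5, 4.7]
gripper_width: 0.215
finger_force: 58.6
```

Call:
apply_moves --series '[[0, [0, 0, 0.06], 0], [0, [0, 0, 0.16], 0], [0, [0, 0, 0.32], 0], [0, [0, 0, 0.48], 0], [0, [0, 0, 0.64], 0], [0, [0, -0.15, 0.64], 0.1], [0, [0, -0.3, 0.64], 0.2], [0, [0, -0.45, 0.64], 0.3], [0, [0, -0.6, 0.64], 0.42], [0, [0, -0.75, 0.64], 0.42], [0, [0, -0.9, 0.64], 0.42]]'

```text
time: 20.0
position: [483.5, 51.0, 250.0]
ee_rot: [-180.0, 0.0, 93.2]
contact_force: [0.5, 0.2, -0.3]
gripper_width: 0.217
finger_force: 58.7
```

Call:
apply_moves --series '[[0, [0, -0.15, 0], 0], [0, [0, -0.3, 0], 0], [0, [0, -0.45, 0], 0], [0, [0, -0.6, 0], 0], [0, [0, -0.75, 0], 0], [0, [0, -0.9, 0], 0]]'

```text
time: 20.6
position: [483.5, -174.1, 250.0]
ee_rot: [-180.0, -0.0, 93.1]
contact_force: [0.4, 0.2, -0.7]
gripper_width: 0.214
finger_force: 58.7
```

Call:
apply_moves --series '[[0, [-0.01, -0.15, 0], 0], [0, [-0.02, -0.3, 0], 0], [0, [-0.024, -0.45, 0], 0], [0, [-0.024, -0.6, 0], 0], [0, [-0.024, -0.72, 0], 0], [0, [-0.024, -0.754, 0], 0], [0, [-0.024, -0.754, 0], 0], [0, [-0.024, -0.754, 0], 0]]'

```text
time: 21.4
position: [477.8, -360.1, 249.9]
ee_rot: [-180.0, -0.0, 93.2]
contact_force: [-0.4, 0.3, -0.6]
gripper_width: 0.216
finger_force: 58.7
```

```bash
python3 - <<'E'
from h import *
np.set_printoptions(precision=1,suppress=True)
w=snap('wrist'); st=env.sense();print(st['position'],st['ee_rot'],st['gripper_width'])
for u,s in blobs(w,'orange',30): print(u,s[2:],cyl(w,u,*CAP['orange']),cyl(w,u,110+158,124+158,10.5))
for X in ((476,-317,68),(478,-361,68),(474,-273,124)): print(X,proj(w,X))
cv2.imwrite('pics/x4.png',w['pixels'][:,:,::-1])
E
```

```text
[ 477.9 -359.9  250.2] [-180.    -0.    93.2] 0.21554057795215875
[278.7 102. ] [ 22  23 402] [ 473.4 -271.9] [ 473.3 -281. ]
[277.4 284.9] [  40   43 1340] [ 482.3 -453.8] [ 477.3 -361.5]
(476, -317, 68) (np.float64(278.60703346454375), np.float64(149.1282105574859))
(478, -361, 68) (np.float64(278.1791363951813), np.float64(188.80548504631128))
(474, -273, 124) (np.float64(279.37048682791675), np.float64(103.41803109962316))
```

View pics/x4.png

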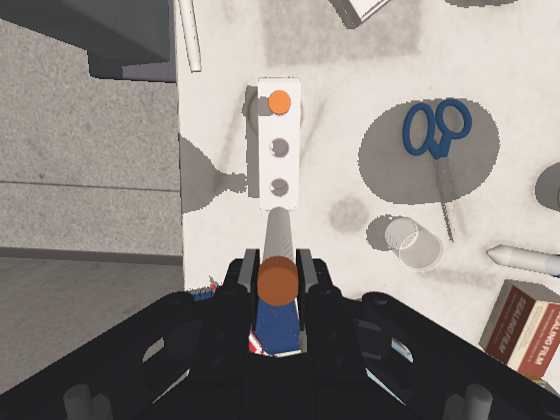

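Call:
apply_moves --series '[[0, [0.003, 0.004, -0.15], 0], [0, [0.003, 0.004, -0.3], 0], [0, [0.003, 0.004, -0.37], 0], [0, [0.003, 0.004, -0.41], 0], [0, [0.003, 0.004, -0.45], 0], [0, [0.003, 0.004, -0.49], 0], [0, [0.003, 0.004, -0.52], 0]]'

```text
time: 22.15
position: [478.8, -360.0, 120.0]
ee_rot: [180.0, 0.0, 93.2]
contact_force: [-0.3, 0.0, 0.3]
gripper_width: 0.215
finger_force: 58.7
```

Call:
apply_moves --series '[[0, [0, 0, -0.04], 0], [0, [0, 0, -0.08], 0], [0, [0, 0, -0.11], 0], [0, [0, 0, -0.118], 0], [0, [0, 0, -0.118], 0]]'

```text
time: 22.65
position: [478.7, -360.3, 90.7]
ee_rot: [180.0, 0.0, 93.1]
contact_force: [-0.5, 1.3, 1.9]
gripper_width: 0.214
finger_force: 58.9
```

Call:
apply_moves --series '[[0, [0, 0, -0.004], 0], [0, [0, 0, -0.004], 0], [1, [0, 0, -0.004], 0], [1, [0, 0, -0.004], 0], [1, [0, 0, -0.004], 0], [1, [0, 0, -0.004], 0], [1, [0, 0, 0.15], 0], [1, [0, 0, 0.35], 0], [1, [0, 0, 0.55], 0], [1, [0, 0.2, 0.64], -0.1], [1, [0, 0.4, 0.64], -0.2]]'

```text
time: 23.75
position: [479.2, -264.8, 253.4]
ee_rot: [179.7, 0.2, 86.9]
contact_force: [0.3, -0.2, -0.6]
gripper_width: 1.0
finger_force: 0.0
```

Call:
apply_moves --series '[[1, [0, 0.2, 0], 0], [1, [0, 0.4, 0], 0], [1, [0, 0.6, 0], 0], [1, [0, 0.8, 0], 0], [1, [0, 1, 0], 0]]'

```text
time: 24.25
position: [478.2, -12.6, 250.7]
ee_rot: [180.0, 0.0, 87.1]
contact_force: [1.3, -0.6, 0.5]
gripper_width: 1.002
finger_force: 0.0
```

Call:
apply_moves --series '[[1, [0, 0.2, 0], -0.1], [1, [0, 0.4, 0], -0.22], [1, [0.04, 0.6, 0], -0.22], [1, [0.06, 0.8, 0], -0.22], [1, [0.08, 1, 0], -0.22]]'

```text
time: 24.75
position: [498.3, 236.2, 250.6]
ee_rot: [180.0, -0.0, 80.5]
contact_force: [0.3, -0.1, 0.1]
gripper_width: 1.001
finger_force: 0.0
```

Call:
apply_moves --series '[[1, [0, 0.2, 0], 0], [1, [0, 0.4, 0], 0], [1, [0, 0.48, 0], 0], [1, [0, 0.48, 0], 0], [1, [0, 0.48, 0], 0]]'

```text
time: 25.25
position: [498.3, 353.4, 250.2]
ee_rot: [-180.0, 0.0, 80.6]
contact_force: [-0.9, -0.9, 0.8]
gripper_width: 0.998
finger_force: 0.0
```

```bash
python3 - <<'E'
from h import *
np.set_printoptions(precision=1,suppress=True)
w=snap('wrist'); t=snap('top'); st=env.sense();print(st['position'],st['ee_rot'],st['gripper_width'])
for p in (w,t):
  for u,s in blobs(p,'orange',25):
    x=cyl(p,u,*CAP['orange'])
    if x[0]<620: print(u,s[2:],x)
E
```

```text
[498.6 352.6 250.6] [-180.     0.    80.5] 1.0017785205968657
[277.3 187.7] [ 21  22 348] [499.  364.2]
[404.9 212.5] [ 7  6 32] [ 473.7 -274.3]
[439.  212.3] [ 7  6 32] [ 475.7 -365.3]
```

Call:
apply_moves --series '[[1, [0.001, 0.04, -0.15], 0], [1, [0.001, 0.04, -0.33], 0], [1, [0.001, 0.04, -0.5], 0], [1, [0.001, 0.04, -0.61], 0], [1, [0.001, 0.04, -0.642], 0], [1, [0.001, 0.04, -0.642], 0], [0, [0.001, 0.04, -0.642], 0], [0, [0.001, 0.04, -0.642], 0], [0, [0.001, 0.04, -0.642], 0], [0, [0.001, 0.04, -0.642], 0], [0, [0.001, 0.04, -0.642], 0], [0, [0.001, 0.04, -0.642], 0]]'

```text
time: 26.55
position: [498.8, 364.2, 90.5]
ee_rot: [180.0, -0.0, 80.5]
contact_force: [-0.6, 0.2, 4.6]
gripper_width: 0.213
finger_force: 58.5
```

Call:
apply_moves --series '[[0, [0, 0, 0], 0], [0, [0, 0, 0], 0]]'

```text
time: 26.75
position: [498.8, 364.2, 90.4]
ee_rot: [180.0, -0.0, 80.5]
contact_force: [-1.7, 1.2, 4.5]
gripper_width: 0.214
finger_force: 58.6
```

Call:
apply_moves --series '[[0, [0, 0, 0.06], 0], [0, [0, 0, 0.16], 0], [0, [0, 0, 0.32], 0], [0, [0, 0, 0.48], 0], [0, [0, 0, 0.64], 0], [0, [0, -0.15, 0.64], 0.1], [0, [0, -0.3, 0.64], 0.2], [0, [0, -0.45, 0.64], 0.3], [0, [0, -0.6, 0.64], 0.42], [0, [0, -0.75, 0.64], 0.42], [0, [0, -0.9, 0.64], 0.42]]'

```text
time: 27.85
position: [498.4, 137.6, 249.8]
ee_rot: [-180.0, 0.0, 93.2]
contact_force: [0.7, 0.1, 0.7]
gripper_width: 0.213
finger_force: 58.6
```

Call:
apply_moves --series '[[0, [0, -0.15, 0], 0], [0, [0, -0.3, 0], 0], [0, [0, -0.45, 0], 0], [0, [0, -0.6, 0], 0], [0, [0, -0.75, 0], 0], [0, [0, -0.9, 0], 0]]'

```text
time: 28.45
position: [498.4, -87.5, 249.9]
ee_rot: [-180.0, -0.0, 93.1]
contact_force: [0.5, 0.2, -0.1]
gripper_width: 0.218
finger_force: 58.6
```

Call:
apply_moves --series '[[0, [-0.03, -0.15, 0], 0], [0, [-0.06, -0.3, 0], 0], [0, [-0.088, -0.45, 0], 0], [0, [-0.088, -0.6, 0], 0], [0, [-0.088, -0.75, 0], 0], [0, [-0.088, -0.88, 0], 0], [0, [-0.088, -0.92, 0], 0], [0, [-0.088, -0.92, 0], 0], [0, [-0.088, -0.92, 0], 0]]'

```text
time: 29.35
position: [476.6, -315.1, 249.8]
ee_rot: [-180.0, -0.0, 93.2]
contact_force: [0.2, 0.0, -0.7]
gripper_width: 0.215
finger_force: 58.6
```

```bash
python3 - <<'E'
from h import *
np.set_printoptions(precision=1,suppress=True)
w=snap('wrist'); st=env.sense();print(st['position'],st['ee_rot'],st['gripper_width'])
for u,s in blobs(w,'orange',30): print(u,s[2:],cyl(w,u,*CAP['orange']),cyl(w,u,110+160,124+160,10.5))
E
```

```text
[ 476.7 -314.8  250. ] [-180.    -0.    93.2] 0.21198623625739405
[277.3 153.5] [ 21  22 366] [ 473.4 -271.4] [ 472.6 -254.9]
[277.6 284.5] [  40   49 1403] [ 481.2 -408.2] [ 476.1 -314.9]
```

Call:
apply_moves --series '[[0, [0, -0.004, -0.15], 0], [0, [0, -0.004, -0.3], 0], [0, [0, -0.004, -0.37], 0], [0, [0, -0.004, -0.41], 0], [0, [0, -0.004, -0.45], 0], [0, [0, -0.004, -0.49], 0], [0, [0, -0.004, -0.52], 0]]'

```text
time: 30.1
position: [477.0, -316.9, 119.9]
ee_rot: [180.0, 0.0, 93.2]
contact_force: [0.2, 0.2, -0.5]
gripper_width: 0.213
finger_force: 58.6
```

Call:
apply_moves --series '[[0, [0, 0, -0.04], 0], [0, [0, 0, -0.08], 0], [0, [0, 0, -0.11], 0], [0, [0, 0, -0.121], 0], [0, [0, 0, -0.121], 0]]'

```text
time: 30.6
position: [477.1, -317.4, 90.2]
ee_rot: [179.9, 0.1, 93.1]
contact_force: [-0.9, -0.4, 6.6]
gripper_width: 0.214
finger_force: 59.3
```

Call:
apply_moves --series '[[1, [0, 0, 0], 0], [1, [0, 0, 0], 0], [1, [0, 0, 0], 0], [1, [0, 0, 0], 0], [1, [0, 0, 0.15], 0], [1, [0, 0, 0.35], 0], [1, [0, 0, 0.55], 0], [1, [0, 0.18, 0.64], 0], [1, [-0.05, 0.36, 0.64], 0], [1, [-0.1, 0.54, 0.64], 0], [1, [-0.148, 0.7, 0.64], 0], [1, [-0.148, 0.7, 0.64], 0]]'

```text
time: 31.8
position: [438.0, -138.3, 250.1]
ee_rot: [-180.0, -0.0, 93.3]
contact_force: [-0.2, -0.6, -0.0]
gripper_width: 0.999
finger_force: 0.0
```

```bash
python3 - <<'E'
from h import *
np.set_printoptions(precision=1,suppress=True)
w=snap('wrist'); st=env.sense();print(st['position'],st['ee_rot'],st['gripper_width'])
for p in (w,snap('top')):
  for r in finder.cut_out(p,'vial')[:2]:
    ys,xs=np.nonzero(r['mask']); u=(xs.mean(),ys.mean()); print('vial',r['conf'],u,len(xs),cyl(p,u,0,50,16))
    h=cv2.cvtColor(p['pixels'],cv2.COLOR_RGB2HSV).astype(int); m=r['mask']&(h[...,1]<60)&(h[...,2]>150); ys,xs=np.nonzero(m)
    if len(xs): print('cap',xs.mean(),ys.mean(),len(xs),cyl(p,(xs.mean(),ys.mean()),60,66,10.5))
  for u,s in blobs(p,'orange',25): print(u,s[2:],cyl(p,u,*CAP['orange']))
cv2.imwrite('pics/x5.png',w['pixels'][:,:,::-1])
E
```

```text
[ 439.2 -140.3  250.3] [180.    0.   93.3] 0.9993087208971896
vial 0.59 (np.float64(276.2606557377049), np.float64(130.84262295081967)) 610 [432.5 -76.9]
cap 276.8213058419244 131.60137457044672 291 [433.1 -77. ]
[303.7 320.1] [ 18  20 232] [ 474.1 -273.8]
[299.1 349.5] [16 13 91] [ 472.1 -313. ]
vial 0.65 (np.float64(328.44166666666666), np.float64(230.84166666666667)) 120 [431.6 -79.7]
cap 329.3538461538462 228.84615384615384 65 [433.2 -78.7]
[215.9  98.6] [ 16  12 126] [783.7 240.1]
[439.  212.3] [ 7  6 32] [ 475.7 -365.3]
```

View pics/x5.png

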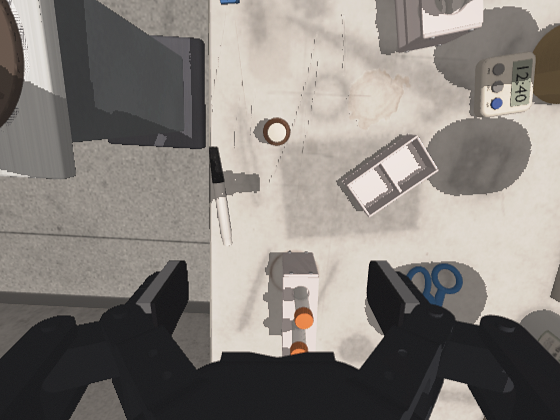

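Wrist and top cameras agree on the vial at about (433,-78): the wrist view has it at (277,131), beside the tray. Both small tubes stand in rack_15. Now I'll grasp the vial with the tips about 33 mm up its body, so the fingers stay above the tray walls.

Call:
apply_moves --series '[[1, [-0.027, 0.15, 0], 0], [1, [-0.027, 0.255, 0], 0], [1, [-0.027, 0.255, -0.18], 0], [1, [-0.027, 0.255, -0.36], 0], [1, [-0.027, 0.255, -0.54], 0], [1, [-0.027, 0.255, -0.7], 0], [1, [-0.027, 0.255, -0.8], 0], [1, [-0.027, 0.255, -0.88], 0], [1, [-0.027, 0.255, -0.93], 0], [1, [-0.027, 0.255, -0.93], 0]]'

```text
time: 33.0
position: [432.7, -79.0, 15.5]
ee_rot: [-179.8, -0.1, 93.1]
contact_force: [0.4, 0.3, 0.1]
gripper_width: 1.004
finger_force: 0.0
```

Call:
apply_moves --series '[[0, [0, 0, 0], 0], [0, [0, 0, 0], 0], [0, [0, 0, 0], 0], [0, [0, 0, 0], 0], [0, [0, 0, 0], 0], [0, [0, 0, 0], 0], [0, [0, 0, 0], 0]]'

```text
time: 33.7
position: [433.4, -78.4, 18.2]
ee_rot: [179.9, 0.0, 93.2]
contact_force: [-0.2, -0.9, 10.1]
gripper_width: 0.343
finger_force: 58.5
```

```bash
python3 - <<'E'
from h import *
import pickle
np.set_printoptions(precision=1,suppress=True)
w=pickle.load(open('w2.pkl','rb'))
C=[ray(w,*c,30) for c in [(279,153),(342,103),(364,134),(306,180)]]; print('w2',C,np.mean(C,0))
# x5 pose
p=dict(w); T=np.eye(4);T[:3,:3]=R.from_euler('xyz',(180,0,93.3),degrees=True).as_matrix();T[:3,3]=(439.3,-140.5,250.3);p['cw']=T@w['tool_from_camera']
C=[ray(p,*c,30) for c in [(337,181),(416,134),(439,168),(368,217)]]; print('x5',C,np.mean(C,0))
E
```

```text
w2 [array([ 520.5, -137. ]), array([602.3, -72.7]), array([ 634.1, -111.8]), array([ 558.3, -174.2])] [ 578.8 -123.9]
x5 [array([ 512.8, -135.8]), array([600.5, -73.7]), array([ 636.4, -112.4]), array([ 558.1, -180.4])] [ 576.9 -125.6]
```

Call:
apply_moves --series '[[0, [0, 0, 0.05], 0], [0, [0, 0, 0.15], 0], [0, [0, 0, 0.3], 0], [0, [0.15, -0.08, 0.3], 0], [0, [0.3, -0.15, 0.3], 0], [0, [0.43, -0.22, 0.3], 0], [0, [0.496, -0.252, 0.3], 0], [0, [0.496, -0.252, 0.3], 0], [0, [0.496, -0.252, 0.3], 0]]'

```text
time: 34.6
position: [556.2, -140.9, 92.1]
ee_rot: [-180.0, -0.0, 93.1]
contact_force: [0.1, 0.3, -0.1]
gripper_width: 0.342
finger_force: 59.8
```

```bash
python3 - <<'E'
from h import *
w=snap('wrist'); s=snap('scene'); t=snap('top'); st=env.sense();print(st['position'],st['ee_rot'],st['gripper_width'])
a=w['pixels'][:,80:480,::-1]; b=cv2.resize(s['pixels'][130:230,250:350,::-1],(400,420),interpolation=cv2.INTER_CUBIC)
cv2.imwrite('pics/x6.png',np.hstack([a,b]))
E
```

```text
[ 556.07293783 -140.67229675   92.40398897] [-1.79971473e+02 -1.53005508e-02  9.31618448e+01] 0.34211728690146104
```

View pics/x6.png

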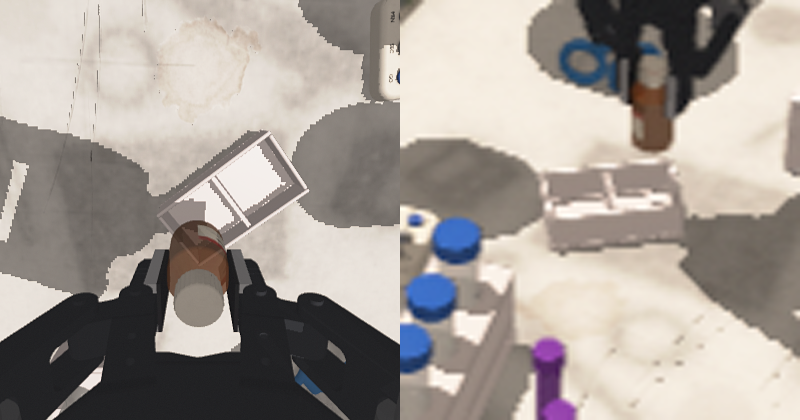

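```bash
python3 - <<'E'
from h import *
w=snap('wrist')
L,T,Rr=[ray(w,*c,30) for c in [(238,216),(348,131),(387,190)]]
c=(L+Rr)/2; u=(T-L)/np.linalg.norm(T-L); print(L,T,Rr,c,u,np.linalg.norm(T-L),np.linalg.norm(T-Rr),'cellB',c-24.75*u,env.sense()['position'])
E
```

```text
[ 525.86858676 -137.64441837] [600.2290182  -72.14262794] [ 633.4985881  -111.83761706] [ 579.68358743 -124.74101772] [0.75039007 0.66099527] 99.09570280520974 51.79340153866419 cellB [ 561.11143317 -141.10065055] [ 556.26548046 -140.76337638   92.48224965]
```

Call:
apply_moves --series '[[0, [0.01, -0.001, 0], 0], [0, [0.01, -0.001, -0.1], 0], [0, [0.01, -0.001, -0.19], 0], [0, [0.01, -0.001, -0.24], 0], [0, [0.01, -0.001, -0.265], 0], [0, [0.01, -0.001, -0.28], 0], [0, [0.01, -0.001, -0.285], 0], [0, [0.01, -0.001, -0.285], 0]]'

```text
time: 35.6
position: [559.8, -141.6, 21.6]
ee_rot: [179.9, 0.0, 93.1]
contact_force: [0.7, -0.2, -0.4]
gripper_width: 0.336
finger_force: 59.8
```

Call:
apply_moves --series '[[0, [0, 0, -0.004], 0], [0, [0, 0, -0.008], 0], [0, [0, 0, -0.008], 0]]'

```text
time: 35.9
position: [560.0, -141.7, 21.1]
ee_rot: [179.9, 0.1, 93.2]
contact_force: [-5.1, 0.5, 19.5]
gripper_width: 0.339
finger_force: 61.8
```

Call:
apply_moves --series '[[0, [0, 0, 0.004], 0], [1, [0, 0, 0.004], 0], [1, [0, 0, 0.004], 0], [1, [0, 0, 0.004], 0], [1, [0, 0, 0.004], 0], [1, [0, 0, 0.1], 0], [1, [0, 0, 0.3], 0], [1, [0, 0, 0.5], 0], [1, [0, 0, 0.7], 0], [1, [0, -0.15, 0.9], 0], [1, [0, -0.3, 0.9], 0], [1, [0, -0.3, 0.9], 0]]'

```text
time: 37.1
position: [559.9, -220.5, 246.2]
ee_rot: [179.8, 0.2, 93.0]
contact_force: [0.1, 0.2, -0.3]
gripper_width: 1.004
finger_force: 0.0
```

```bash
python3 - <<'E'
from h import *
np.set_printoptions(precision=1,suppress=True)
s=snap('scene'); w=snap('wrist'); t=snap('top')
for p,n in ((s,'s'),(w,'w')):
 for c in CAP:
  for u,st in blobs(p,c,15):
    x=cyl(p,u,*CAP[c])
    if 420<x[0]<620 and -420<x[1]<200: print(n,c,u,x)
a=cv2.resize(w['pixels'][60:340,160:440,::-1],(400,400)); b=cv2.resize(s['pixels'][130:270,225:365,::-1],(400,400),interpolation=cv2.INTER_CUBIC)
cv2.imwrite('pics/x7.png',np.hstack([a,b]))
E
```

```text
s blue [302.5 143.8] [ 600.6 -161.4]
s blue [263.6 186.9] [591.7  58.6]
s blue [257.1 200.4] [576.6 111.5]
s blue [251.  212.6] [564.3 157.1]
s orange [371. 122.] [ 473.8 -363.1]
s orange [365.6 129.4] [ 471.  -318.3]
s orange [358.5 136.9] [ 472.4 -272.1]
w orange [188.8 248.5] [ 473.1 -273. ]
w orange [193.4 287.6] [ 476.5 -317. ]
w orange [193.4 325.1] [ 475.3 -363. ]
```

View pics/x7.png

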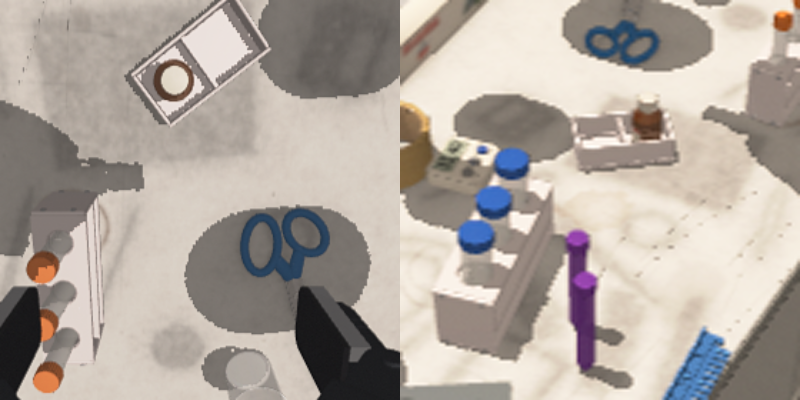

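The picture shows three blue caps in rack_50, three orange caps in rack_15, and the vial upright in a tray cell. The cap positions match fully seated heights in both views.

```bash
python3 -c "
from workcell import env
print(env.sense()['time'],env.sign_off())"
```

```text
the job is handed in; nothing more can be done
37.25 None
```

I handed the job in at 37 s: both 50 mL tubes, both 15 mL tubes and the vial are in their places, upright on the bottom by force readings and camera views, and the stored tubes are where they were; the first grasp missed, and the shut fingers pressed on a large tube's cap with about 16 N before I corrected it.

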